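# Index the seedling turntable to its next view and take the picture

## Task

At the plant imaging station, press the turntable's plunger knob in with the fingertips to free its pin, turn the table one hole clockwise (seen from above) and let the plunger spring back up so that its pin locks in that next hole. Then press the shutter button on the grey release box all the way in to take the next picture, and let it go. Nothing is to be picked up or shifted: the potted seedling stays standing in its square fence on the table and everything around is left where it is.

Things in the scene. Friction and masses are not known exactly. Their poses are not given: they have to be found in the camera images.
- knob_top (a point): Centre of the flat top of the plunger's black mushroom knob: 32 mm across, 11 mm thick, on an upright 8 mm steel stem (11 mm of it free below), about 94 mm above the bench, at the outer end of the platter's forked arm, 112 mm from the axis; goes round with it. Pressed straight down 11 mm; sprung up, 3 N at rest, 9 N fully in. A pressing fingertip's friction carries the arm round (about 1 N).
- platter_center (a point): Centre of the top face of the round aluminium platter (120 mm across, 68 mm above the bench), on the vertical axis about which it turns. The point's x axis points along the forked arm towards the knob.
- turntable: The fixed foot of the turntable, screwed to the white board; origin on the axis, underneath. It carries a fixed steel index plate, 184 mm across, 8 mm thick, top 55 mm above the bench, with eight 10 mm through holes evenly spaced (45 degrees) on an 80 mm radius. The plunger's 8 mm pin stands up into one of them from below, its round end seen between the two bars of the arm.
- platter (a joint): Turn of the platter in rad: 0 in the hole where it starts (within 0.01), growing clockwise seen from above; the next hole clockwise is at 0.785. The pin has about 0.013 rad of play in a hole. Light friction: with the pin out it stays where it is left.
- plunger (a joint): Travel of the plunger in m: 0 up (pin in a hole, table locked), 0.011 fully in. The pin is clear of the plate beyond about 0.0085. Let go between holes, it rides on the plate's underside at about 0.0085 and springs up by itself within about 3 mm (0.04 rad) of a hole's centre.
- shutter_top (a point): Centre of the top of the shutter button, a grey button 24 mm across in a round black collar (40 mm across), standing 6 mm above the collar, on a small grey release box (58 x 84 x 22 mm) that is fixed to the board; the button's top is about 52 mm above the bench. It is pressed straight down.
- shutter (a joint): Travel of the shutter button in m: 0 up, 0.006 fully pressed; the picture is taken beyond 0.004. About 1.5 N to start, 5 N fully in; springs back.
- seedling_pot: Black square nursery pot with a seedling, 45 mm square at its foot, 60 mm at its rim, 58 mm high, the plant up to about 50 mm higher; loose, standing in the middle of the platter inside a low square fence (8 mm high) and turning with it. Origin at the centre of its underside.
- waiting_pot: The same kind of pot with a seedling, loose, standing on the white board towards the far right corner. Origin at the centre of its underside. Not to be moved.
- petri_dish: Clear petri dish, 90 mm across, 15 mm high, loose on the white board. Origin at the centre of its underside. Not to be moved.
- forceps: Steel forceps, 126 mm long, 7 mm high, lying loose on the white board. Origin at the middle, underneath. Not to be moved.
- beaker: Small glass beaker, 70 mm across, 85 mm high, on the black bench to the right. Origin at the centre of its underside. Not to be moved.
- tube_50: Clear capped sample tube, 29 mm across, 115 mm high, standing on the black bench to the right. Origin at the centre of its underside. Not to be moved.
- marker: Black and grey marker pen, 130 mm long, 14 mm thick, lying loose on the white board between the camera and the turntable. Origin at its middle, underneath. Not to be moved.
- backdrop_panel: Fixed upright dark panel, 240 mm long (its x axis), 6 mm thick, its top 212 mm above the bench, across the right end of the white board, 265 mm from the turntable's axis. Origin at the middle, underneath. In the way of low moves only.
- camera_stand: Fixed camera on a post near the left end of the white board, about 320 mm from the turntable's axis, lens level and pointing at the seedling (its -y axis); post top 227 mm above the bench, lens front 55 mm from the origin at 142 mm height. Origin underneath, at the back of the lens. In the way of low moves only.

How it is judged (in metres and radians):
On the way, in this order (a step that is already met when the one before it is completed fails the run):
1. the plunger is pressed in by the fingers until its pin is out of the starting hole (value of joint plunger above 0.007 m and value of joint platter below 0.15 rad and contact force between the fingers and plunger above 1 N), for 0.05 s.
2. the table is turned clockwise, the pin out of the holes (value of joint platter above 0.3 rad and value of joint plunger above 0.006 m), for 0.05 s.
3. the plunger is up again with its pin locked in the next hole (value of joint platter between 0.7454 and 0.8254 rad and value of joint plunger below 0.002 m), for 0.2 s.
4. the shutter button is pressed in, the table locked (all of step 3 and value of joint shutter above 0.004 m), for 0.05 s.
At the end, for the whole second after the job is handed in: The platter stands one hole clockwise of its start (0.785 rad within 0.04) with the plunger up (less than 2 mm in), at rest; the shutter button is out again (less than 2 mm in); the seedling pot stands upright (within 0.1 rad) in its fence, within 6 mm of the platter's centre (all of step 3 and value of joint shutter below 0.002 m and velocity of joint platter between -0.05 and 0.05 rad/s and horizontal distance between seedling_pot and platter_center below 0.006 m and z of seedling_pot in the frame of platter_center below 0.005 m and angle between seedling_pot's own z axis and vertical below 0.1 rad and linear speed of seedling_pot below 0.03 m/s); the robot touches nothing.
It fails at once if the table is turned past the next hole (beyond 1.0 rad) or anticlockwise out of its hole (value of joint platter above 1 rad or value of joint platter below -0.15 rad).
It fails at once if the shutter is pressed before the table has reached the next hole or while the pin is out (value of joint shutter above 0.004 m and not (value of joint platter between 0.7454 and 0.8254 rad and value of joint plunger below 0.002 m)).
It fails at once if the seedling pot is lifted, tipped or pushed out of its fence (z of seedling_pot in the frame of platter_center above 0.012 m or angle between seedling_pot's own z axis and vertical above 0.25 rad or horizontal distance between seedling_pot and platter_center above 0.012 m).
It fails at once if something that stands or lies around (second pot, petri dish, forceps, marker, beaker, tube) is moved over 15 mm or tipped (distance of any of waiting_pot, petri_dish, forceps, beaker, tube_50, marker from where it was at the start of the episode above 0.015 m or angle between any of waiting_pot, petri_dish, forceps, beaker, tube_50's own z axis and vertical above 0.3 rad).
It also fails if it takes over 54 s, if anything falls off the work surface, if the arm or the gripper's body presses on something with over 40 N, if the wrist force passes 120 N, or if a joint passes its speed limit or range.

## Robot

A 6-joint arm with a two-finger parallel gripper is mounted at the origin on the work surface. World frame = base frame: x ahead of the robot, y to its left, z up, the work surface at z = 0. Lengths are in m, angles in degrees, forces in N, time in s.
With the tool pointing down it reaches from about 0.3 to 0.75 m from the base axis. Payload 8.5 kg.
Tool frame: the origin (TCP) lies at the very end of the fingers, on their centre line; the grasp point (between the pads) lies 19 mm behind it (hold_point_z is the distance from the TCP to the grasp point, in m); z points along the fingers, y is the direction in which the jaws open and shut (so a half turn about z gives the same grasp; the last joint's range is limited). The gripper opens to 85 mm and grips with 20 to 120 N. Pads are 22 mm wide; open, the fingers measure 114 mm over their backs; the gripper's body (76 mm by 85 mm) begins 54 mm behind the grasp point. The pads swing forward as they close: fully open they stand 13 mm farther back than shut.
Start: joints at [-80.747, 21.807, 74.336, -0, 83.858, -12.336], TCP at [0.202, -0.511, 0.231] pointing down, gripper open.
Joint ranges: [-178.18, 178.18], [-50.72, 133.34], [12.68, 142.11], [-81.47, 261.47], [9.98, 163.14], [-165.26, 165.26]. Speed limits (degrees/s): [136.94, 136.94, 180, 180, 180, 180].

## Interface

Orientations are given as a 3x3 rotation matrix whose columns are the frame's x, y, z axes.
In Python, from rig import observe, get_image, close_job, hold_point_z gives the robot as it stands. The module is installed in compiled form; this text tells all that it offers.
- The arm moves only by the tool jog_arm, never from a script. Its arguments are lists of equal length, an entry for each row: "travel": the shift along the world's x, y, z in m, a list of three; "dr": the turn, a rotation vector about the world's x, y, z in rad, a list of three. In form: {"travel": [[x, y, z], ...], "dr": [[rx, ry, rz], ...]}. A call has 1 to 20 rows; each row shifts and turns the commanded pose from where the row before left it; what a row does not reach is not made up. A row lasts 1/12 s, in which the tool goes at most 41.7 mm and 7.16 degrees, less where a joint would pass 70% of its speed; a pose out of reach is approached as far as the arm can. A call with a gripper value outside its range is refused whole. "jaw" is the finger opening in m, from 0 to 0.0854, set as the call begins (left out, the last holds). The fingers move at their own pace and stop on an object; "newtons" is the grip in N (left out, the last holds). Time passes only in rows, so rows that do not move let the fingers close. It gives the time, the measured TCP pose, the force and the opening at its end, in the units of the state.
- observe(): the state, without advancing time (a new reading comes with each control period).
- get_image(name): name is "scene" or "top" or "wrist"; returns a dict with "color" (420x560x3 uint8, red, green, blue), "fovy" (degrees; the focal length in pixels is half the picture's height over the tangent of half this angle, whatever the lens; pixels are square), "cx", "cy" (the principal point, pixels), "R" (3x3) and "t" (3): a world point X has camera coordinates R X + t. Camera axes: x right, y down, z forward; pixel columns grow to the right and rows downward; lengths in m; the calibration is good to about 2 mm. A picture is of the moment at which its call begins. There is no depth.
- close_job(): hands the job in, once; it reports no verdict.
The state is a dict: "time_s": time; "q": joint angles; "qvel": joint speeds; "joint_efforts": joint torques, N m; "position": TCP position; "tool_rot": TCP orientation; "ft_force": force on the tool from outside, world axes, zero at the start; "wrist_torque": the same for the moment, N m; "grip_width": finger opening in m.
Only numpy, scipy, OpenCV 4.12 (cv2) and the standard library are available. Lean on these libraries where they do the work, as an engineer would, in place of code of your own. Each camera call takes 0.05 s, during which the arm holds its last target.

## Working session

There is one attempt and no reset: what is moved stays moved. The work goes in short steps, Python scripts to look and compute and a tool call to move; the robot and the scene stay as the last step left them, time stands still between calls to the robot, and variables do not carry over. Pictures are saved under pics/ and viewed, and the job is handed in when it is done.

Besides the shell and the picture viewer there is one more tool, called as a command line: name --argument value ..., lists and objects as JSON in quotes. jog_arm: Moves the arm, as the interface text tells. Its arguments: {"type":"object","properties":{"travel":{"type":"array"},"dr":{"type":"array"},"jaw":{"type":"number"},"newtons":{"type":"number"}},"required":["travel","dr"]}

```bash
mkdir -p pics
python3 - <<'E'
from rig import *
import cv2,numpy as np
for n in ["scene","top","wrist"]:
    g=get_image(n); cv2.imwrite(f"pics/{n}0.png",g["color"][:,:,::-1]); np.savez(f"{n}0.npz",**g)
    print(n,g["fovy"],g["cx"],g["cy"],np.round(g["R"],3).tolist(),np.round(g["t"],3))
s=observe();print(s["time_s"],s["position"],s["tool_rot"],s["ft_force"],s["grip_width"],hold_point_z)
E
```

```text
scene 46.461542302243146 276.4511598793653 211.91962883763 [[-0.783, 0.622, 0.009], [0.419, 0.539, -0.731], [-0.46, -0.568, -0.683]] [ 0.458 -0.182  1.587]
top 52.46247979991313 273.4842761559204 208.4791273673185 [[0.025, -1.0, 0.012], [-0.996, -0.026, -0.084], [0.085, -0.01, -0.996]] [-0.034  0.575  1.024]
wrist 63.469942357813224 279.38906141804483 215.31702859231012 [[0.369, -0.93, -0.001], [-0.88, -0.349, 0.323], [-0.3, -0.118, -0.947]] [-0.549 -0.043  0.381]
0.15 [ 0.20232769 -0.51119762  0.23084644] [[ 9.29867757e-01  3.67893894e-01 -1.95300189e-04]
 [ 3.67893873e-01 -9.29867110e-01  1.12081271e-03]
 [ 2.30736930e-04 -1.11405735e-03 -9.99999353e-01]] [ 3.90376794e-04  5.60739809e-02 -8.19472441e-01] 0.08533783287920674 0.0187
```

View pics/scene0.png

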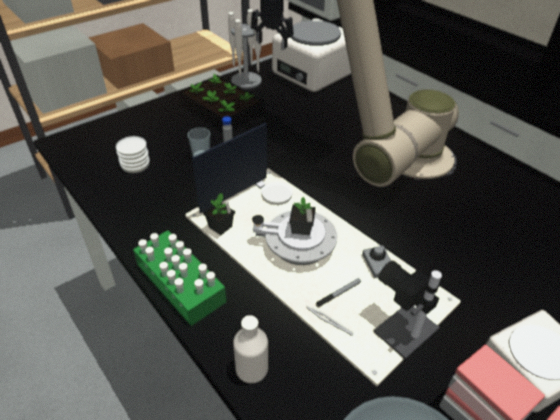

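View pics/top0.png

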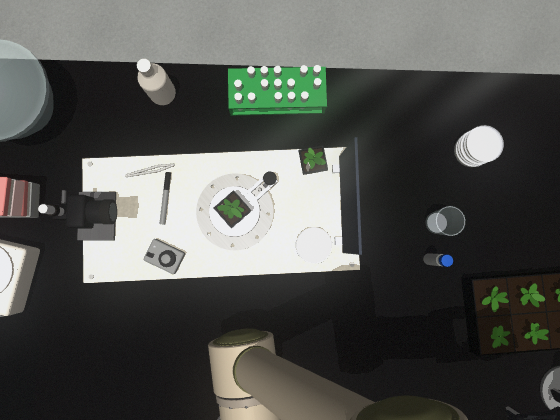

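View pics/wrist0.png

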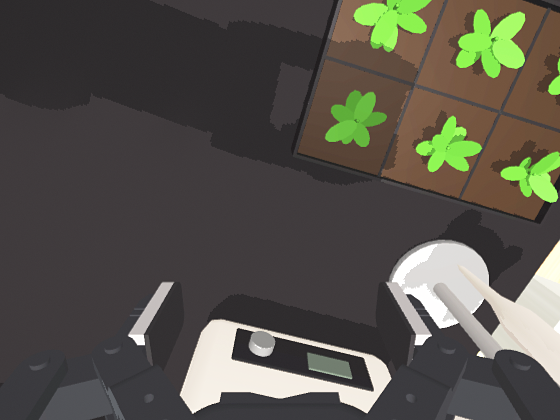

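The top view shows the knob near (270,178), the platter centre near (235,210) and the shutter button near (167,258). I'll refine these next.

```bash
cat > h.py <<'E'
import numpy as np,cv2
def ray(g,u,v,z):
    f=210/np.tan(np.radians(float(g["fovy"]))/2)
    R=g["R"];t=g["t"];c=-R.T@t
    d=R.T@np.array([(u-g["cx"])/f,(v-g["cy"])/f,1]); return c+d*(z-c[2])/d[2]
def proj(g,X):
    f=210/np.tan(np.radians(float(g["fovy"]))/2)
    p=g["R"]@np.array(X)+g["t"]; return np.array([g["cx"]+f*p[0]/p[2],g["cy"]+f*p[1]/p[2]])
E
python3 - <<'E'
from h import *
g=dict(np.load("top0.npz")); im=g["color"]
print("rough", ray(g,270,178,.094),ray(g,235,210,.068),ray(g,167,258,.052))
big=cv2.resize(im[140:290,130:300,::-1],None,fx=4.5,fy=4,interpolation=cv2.INTER_CUBIC)
big=cv2.resize(im[140:285,130:330,::-1],None,fx=4,fy=4,interpolation=cv2.INTER_CUBIC)
cv2.imwrite("pics/topz.png",big)
g=dict(np.load("scene0.npz"));im=g["color"]
cv2.imwrite("pics/scz.png",cv2.resize(im[180:300,230:430,::-1],None,fx=4,fy=4,interpolation=cv2.INTER_CUBIC))
E
```

```text
rough [ 0.64010023 -0.0090248   0.094     ] [0.5659693  0.07139127 0.068     ] [0.44930555 0.22954551 0.052     ]
```

View pics/topz.png

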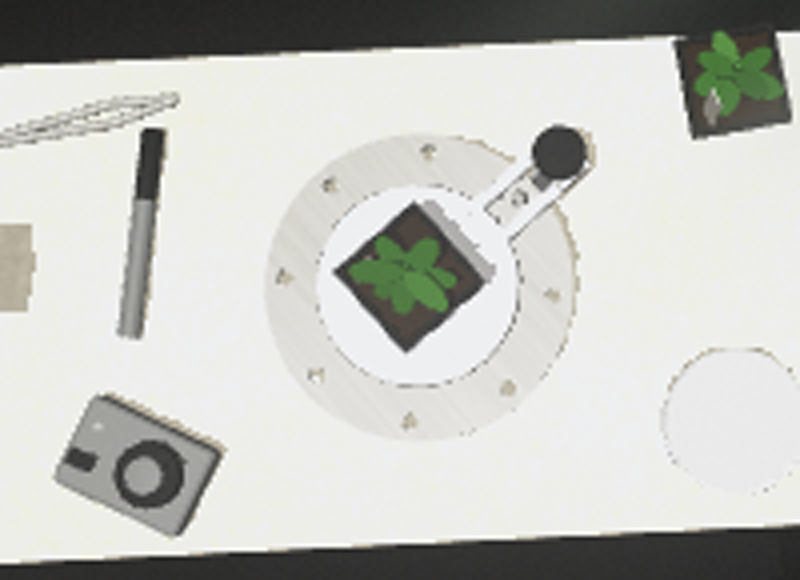

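View pics/scz.png

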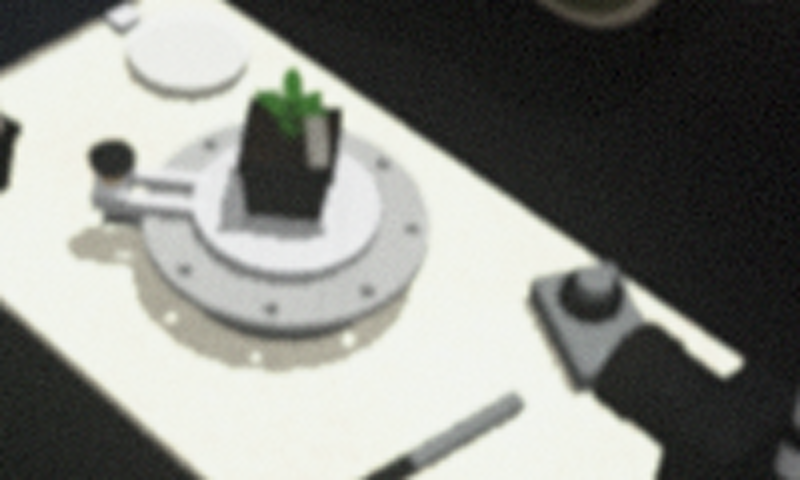

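Run:
```python
from h import *
from scipy.optimize import least_squares
g=dict(np.load("top0.npz")); im=g["color"]
def o(u,v): return (u+.5)/4-.5+130,(v+.5)/4-.5+140
P=np.array([ray(g,*o(*p),.055)[:2] for p in [(430,151),(330,184),(284,277),(316,375),(408,421),(508,388),(553,294)]])
r=least_squares(lambda c:np.hypot(*(P-c[:2]).T)-c[2],[.566,.07,.08]).x
print("axis",r, np.degrees(np.arctan2(P[:,1]-r[1],P[:,0]-r[0])))
# platter edge fit zoom: left 316,right 520, top 183,bottom 387
print("platter",ray(g,*o(418,285),.068))
print("plate disc",ray(g,*o(420,287),.055))
gray=im.max(2)
m=(gray[165:190,255:285]<75).astype('uint8');n,l,s,c=cv2.connectedComponentsWithStats(m);print(s,c)
for i in range(1,n): print(ray(g,c[i][0]+255,c[i][1]+165,.094))
k=ray(g,*o(559,152.5),.094); print("knob",k, np.hypot(*(k[:2]-r[:2])),np.degrees(np.arctan2(k[1]-r[1],k[0]-r[0])))
b=ray(g,*o(148,474),.052); print("btn",b)
print("collar",ray(g,*o(150,474),.046))
gs=dict(np.load("scene0.npz"))
print("scene proj: knob",proj(gs,k),"btn",proj(gs,b),"axis",proj(gs,[r[0],r[1],.068]))
print("scene zoom",(proj(gs,k)-[230,180])*4,(proj(gs,b)-[230,180])*4,(proj(gs,[r[0],r[1],.068])-[230,180])*4)
```

```text
axis [0.56475996 0.07400143 0.08073948] [  -2.9135592    42.83297303   87.98839045  132.92004851  177.35224665
 -137.46630255  -92.30334812]
platter [0.5638516  0.07338074 0.068     ]
plate disc [0.56368765 0.07322281 0.055     ]
[[  0   0  30  25 619]
 [  8   7  13  13 131]] [[14.53634895 11.81421648]
 [14.32824427 12.8778626 ]]
[ 0.64034363 -0.0074667   0.094     ]
knob [ 0.64064459 -0.00756702  0.094     ] 0.11140865450671839 -47.06739365695132
btn [0.44899056 0.23041578 0.052     ]
collar [0.44879615 0.23064371 0.046     ]
scene proj: knob [257.64593982 217.48266835] btn [377.31525286 249.18097766] axis [301.14437933 229.73436795]
scene zoom [110.58375927 149.93067338] [589.26101143 276.72391063] [284.5775173  198.93747178]
```

jog_arm --travel '[[0, 0, 0.035], [0, 0, 0.035], [0.0243, 0.0279, 0], [0.0243, 0.0279, 0], [0.0243, 0.0279, 0], [0.0243, 0.0279, 0], [0.0243, 0.0279, 0], [0.0243, 0.0279, 0], [0.0243, 0.0279, 0], [0.0243, 0.0279, 0], [0.0243, 0.0279, 0], [0.0243, 0.0279, 0], [0.0243, 0.0279, 0], [0.0243, 0.0279, 0], [0.0243, 0.0279, 0], [0.0243, 0.0279, 0], [0.0243, 0.0279, 0], [0.0243, 0.0279, 0], [0.0243, 0.0279, 0], [0.0243, 0.0279, 0]]' --dr '[[0, 0, 0], [0, 0, 0], [0, 0, -0.021], [0, 0, -0.021], [0, 0, -0.021], [0, 0, -0.021], [0, 0, -0.021], [0, 0, -0.021], [0, 0, -0.021], [0, 0, -0.021], [0, 0, -0.021], [0, 0, -0.021], [0, 0, -0.021], [0, 0, -0.021], [0, 0, -0.021], [0, 0, -0.021], [0, 0, -0.021], [0, 0, -0.021], [0, 0, -0.021], [0, 0, -0.021]]' --jaw 0

```text
time_s: 1.82
position: [0.6406, -0.0075, 0.301]
tool_rot: [[1.0, -0.002, -0.001], [-0.002, -1.0, 0.0], [-0.001, -0.0, -1.0]]
ft_force: [1.3, -1.3, -0.3]
grip_width: 0.0001
```

jog_arm --travel '[[0, 0, -0.035], [0, 0, -0.035], [0, 0, -0.03], [0, 0, 0], [0, 0, 0]]' --dr '[[0, 0, 0], [0, 0, 0], [0, 0, 0], [0, 0, 0], [0, 0, 0]]'

```text
time_s: 2.23
position: [0.6395, -0.0092, 0.2008]
tool_rot: [[1.0, -0.001, -0.003], [-0.001, -1.0, 0.001], [-0.003, -0.001, -1.0]]
ft_force: [0.7, -0.5, 0.9]
grip_width: 0.0005
```

Run:
```python
from rig import *
import cv2,numpy as np
for n in ["top","wrist"]:
    g=get_image(n); cv2.imwrite(f"pics/{n}1.png",g["color"][:,:,::-1]); np.savez(f"{n}1.npz",**g)
s=observe();print(s["time_s"],s["position"],np.round(s["tool_rot"],3),s["ft_force"],s["grip_width"],s["q"])
from h import *
k=(0.6404,-.008,.094);print("pred knob wrist",proj(g,k),proj(g,[.564,.0737,.068]))
```

```text
2.3333 [ 0.64063415 -0.00951802  0.2037609 ] [[ 1.    -0.001  0.004]
 [-0.001 -1.    -0.001]
 [ 0.004  0.001 -1.   ]] [0.75643499 0.41520551 0.0657252 ] -0.00012685458164967314 [-1.14183691e+01  3.20455265e+01  6.14340622e+01 -5.05525153e-04
  8.63078105e+01  7.86635823e+01]
pred knob wrist [277.64704742 211.69820278] [189.57426508 281.56057934]
```

View pics/wrist1.png

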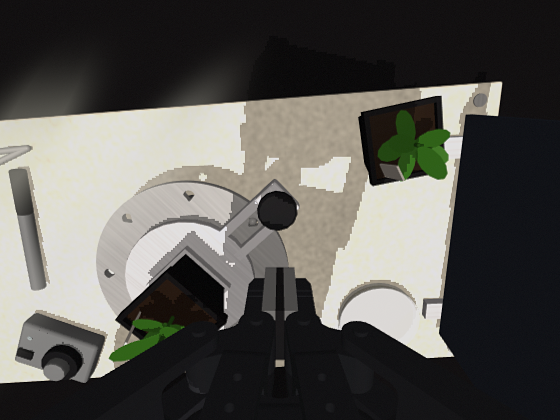

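View pics/top1.png

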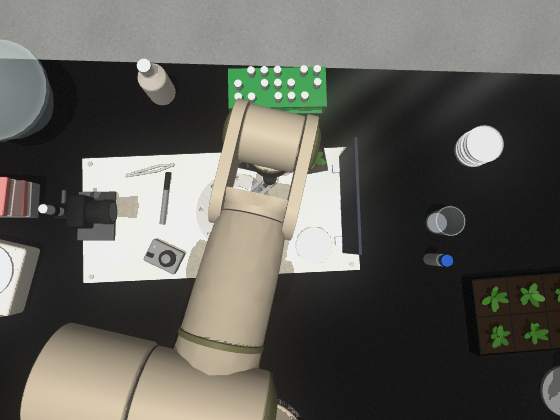

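The knob shows at (278,211) in the wrist image; I predicted (277.6,211.7), so the estimates hold. Next I descend.

jog_arm --travel '[[0, 0, -0.03], [0, 0, -0.03], [0, 0, -0.03], [0, 0, -0.009], [0, 0, 0], [0, 0, 0], [0, 0, 0], [0, 0, 0]]' --dr '[[0, 0, 0], [0, 0, 0], [0, 0, 0], [0, 0, 0], [0, 0, 0], [0, 0, 0], [0, 0, 0], [0, 0, 0]]'

```text
time_s: 3.0
position: [0.6408, -0.0094, 0.1047]
tool_rot: [[1.0, -0.001, 0.004], [-0.001, -1.0, -0.001], [0.004, 0.001, -1.0]]
ft_force: [0.2, 0.0, -0.4]
grip_width: 0.0
```

jog_arm --travel '[[0, 0, -0.002], [0, 0, -0.002], [0, 0, -0.002], [0, 0, -0.002], [0, 0, -0.002], [0, 0, -0.002], [0, 0, -0.002], [0, 0, -0.001], [0, 0, -0.001], [0, 0, 0], [0, 0, 0], [0, 0, 0]]' --dr '[[0, 0, 0], [0, 0, 0], [0, 0, 0], [0, 0, 0], [0, 0, 0], [0, 0, 0], [0, 0, 0], [0, 0, 0], [0, 0, 0], [0, 0, 0], [0, 0, 0], [0, 0, 0]]'

```text
time_s: 4.0
position: [0.6399, -0.0091, 0.0868]
tool_rot: [[1.0, -0.001, 0.001], [-0.001, -1.0, 0.0], [0.001, -0.0, -1.0]]
ft_force: [-1.8, 0.8, 6.3]
grip_width: -0.0002
```

jog_arm --travel '[[0, 0, -0.001], [0, 0, -0.001], [0, 0, -0.001], [0, 0, -0.001], [0, 0, 0], [0, 0, 0], [0, 0, 0]]' --dr '[[0, 0, 0], [0, 0, 0], [0, 0, 0], [0, 0, 0], [0, 0, 0], [0, 0, 0], [0, 0, 0]]'

```text
time_s: 4.58
position: [0.6401, -0.0091, 0.0832]
tool_rot: [[1.0, -0.001, 0.001], [-0.001, -1.0, 0.0], [0.001, -0.0, -1.0]]
ft_force: [-1.1, 0.6, 7.7]
grip_width: 0.0001
```

jog_arm --travel '[[0, 0, -0.001], [0, 0, -0.001], [0, 0, 0], [0, 0, 0], [0, 0, 0]]' --dr '[[0, 0, 0], [0, 0, 0], [0, 0, 0], [0, 0, 0], [0, 0, 0]]'

```text
time_s: 5.0
position: [0.6406, -0.0088, 0.0827]
tool_rot: [[1.0, -0.001, 0.004], [-0.001, -1.0, 0.0], [0.004, -0.0, -1.0]]
ft_force: [-3.4, 3.2, 16.7]
grip_width: -0.0
```

Run:
```python
import numpy as np
a=np.radians(np.linspace(-47.4,-92.4,21)); P=np.c_[np.cos(a),np.sin(a)]*.112
print(np.round(np.diff(P,axis=0),4).tolist(), P[-1]+[.564,.0737])
```

```text
[[-0.0033, -0.0029], [-0.0034, -0.0028], [-0.0035, -0.0026], [-0.0036, -0.0025], [-0.0037, -0.0024], [-0.0038, -0.0022], [-0.0039, -0.0021], [-0.004, -0.0019], [-0.004, -0.0018], [-0.0041, -0.0016], [-0.0042, -0.0014], [-0.0042, -0.0013], [-0.0043, -0.0011], [-0.0043, -0.0009], [-0.0043, -0.0008], [-0.0044, -0.0006], [-0.0044, -0.0004], [-0.0044, -0.0002], [-0.0044, -0.0001], [-0.0044, 0.0001]] [ 0.55930993 -0.03820176]
```

jog_arm --travel '[[-0.0033, -0.0029, 0], [-0.0034, -0.0028, 0], [-0.0035, -0.0026, 0], [-0.0036, -0.0025, 0], [-0.0037, -0.0024, 0], [-0.0038, -0.0022, 0], [-0.0039, -0.0021, 0], [-0.004, -0.0019, 0], [-0.004, -0.0018, 0], [-0.0041, -0.0016, 0], [0, 0, 0], [0, 0, 0], [0, 0, 0]]' --dr '[[0, 0, -0.0393], [0, 0, -0.0393], [0, 0, -0.0393], [0, 0, -0.0393], [0, 0, -0.0393], [0, 0, -0.0393], [0, 0, -0.0393], [0, 0, -0.0393], [0, 0, -0.0393], [0, 0, -0.0393], [0, 0, 0], [0, 0, 0], [0, 0, 0]]'

```text
time_s: 6.08
position: [0.6036, -0.0318, 0.0827]
tool_rot: [[0.923, -0.384, 0.004], [-0.384, -0.923, -0.0], [0.004, -0.001, -1.0]]
ft_force: [-1.9, 3.6, 18.0]
grip_width: 0.0
```

Run:
```python
from rig import *
import cv2,numpy as np
from h import *
g=get_image("wrist"); cv2.imwrite(f"pics/wrist2.png",g["color"][:,:,::-1])
s=observe();print(s["time_s"],s["position"],s["ft_force"],s["q"])
a=np.radians(-69.9);print(proj(g,[.564+.112*np.cos(a),.0737+.112*np.sin(a),.083]),proj(g,s["position"]))
```

```text
6.1333 [ 0.60365234 -0.0317847   0.08267683] [-1.36005118  2.17036046 17.6693367 ] [-1.42429641e+01  3.49497445e+01  7.77028896e+01  5.10880520e-02
  6.70877995e+01  9.83110104e+01]
[279.59456798 285.3968284 ] [279.25390817 282.84217105]
```

View pics/wrist2.png

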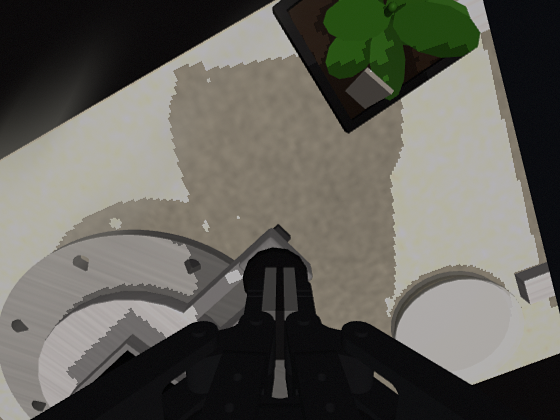

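The wrist image shows the knob still under the fingertip near (279,270), with the arm following, so I continue the turn.

jog_arm --travel '[[-0.0042, -0.0014, 0], [-0.0042, -0.0013, 0], [-0.0043, -0.0011, 0], [-0.0043, -0.0009, 0], [-0.0043, -0.0008, 0], [-0.0044, -0.0006, 0], [-0.0044, -0.0004, 0], [-0.0044, -0.0002, 0], [-0.0044, -0.0001, 0], [-0.0044, 0.0001, 0], [0, 0, 0], [0, 0, 0], [0, 0, 0]]' --dr '[[0, 0, -0.0393], [0, 0, -0.0393], [0, 0, -0.0393], [0, 0, -0.0393], [0, 0, -0.0393], [0, 0, -0.0393], [0, 0, -0.0393], [0, 0, -0.0393], [0, 0, -0.0393], [0, 0, -0.0393], [0, 0, 0], [0, 0, 0], [0, 0, 0]]'

```text
time_s: 7.22
position: [0.5608, -0.0391, 0.0827]
tool_rot: [[0.706, -0.708, 0.006], [-0.708, -0.706, -0.001], [0.005, -0.003, -1.0]]
ft_force: [-0.7, 1.0, 16.9]
grip_width: 0.0004
```

Run:
```python
from rig import *
import cv2,numpy as np
from h import *
g=get_image("wrist"); cv2.imwrite(f"pics/wrist3.png",g["color"][:,:,::-1])
s=observe();print(s["time_s"],s["position"],s["ft_force"],s["q"])
p=s["position"];print(np.degrees(np.arctan2(p[1]-.0737,p[0]-.564)))
```

```text
7.2667 [ 0.56082262 -0.03910585  0.082669  ] [-0.89319365  1.75219012 17.88750584] [-1.60555209e+01  3.14104917e+01  8.50087171e+01  6.35369411e-03
  6.32449220e+01  1.19040844e+02]
-91.61341484569145
```

View pics/wrist3.png

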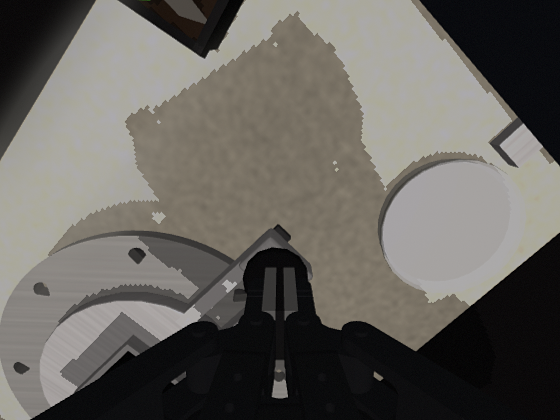

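jog_arm --travel '[[0, 0, 0.002], [0, 0, 0.002], [0, 0, 0.002], [0, 0, 0.002], [0, 0, 0], [0, 0, 0]]' --dr '[[0, 0, 0], [0, 0, 0], [0, 0, 0], [0, 0, 0], [0, 0, 0], [0, 0, 0]]'

```text
time_s: 7.77
position: [0.5597, -0.0389, 0.0888]
tool_rot: [[0.706, -0.708, 0.002], [-0.708, -0.706, -0.001], [0.002, -0.001, -1.0]]
ft_force: [0.2, -0.2, 5.3]
grip_width: 0.0
```

With the tip at z = 0.0888 it still carries 5.3 N. The plunger is well above its riding level, so the pin is in the hole. I lift clear and look.

jog_arm --travel '[[0, 0, 0.002], [0, 0, 0.002], [0, 0, 0.003], [0, 0, 0.01], [0, 0, 0.03], [0, 0, 0.035], [0, 0, 0.035], [0, 0, 0.03], [0, 0, 0], [0, 0, 0]]' --dr '[[0, 0, 0], [0, 0, 0], [0, 0, 0], [0, 0, 0], [0, 0, 0], [0, 0, 0], [0, 0, 0], [0, 0, 0], [0, 0, 0], [0, 0, 0]]'

```text
time_s: 8.6
position: [0.5593, -0.0386, 0.237]
tool_rot: [[0.706, -0.708, 0.003], [-0.708, -0.706, -0.001], [0.002, -0.001, -1.0]]
ft_force: [-0.3, 0.4, -1.0]
grip_width: 0.0003
```

Run:
```python
from rig import *
import cv2,numpy as np
from h import *
g=get_image("wrist"); cv2.imwrite(f"pics/wrist4.png",g["color"][:,:,::-1])
gs=get_image("scene");cv2.imwrite("pics/sc4.png",cv2.resize(gs["color"][180:300,230:430,::-1],None,fx=4,fy=4,interpolation=cv2.INTER_CUBIC))
s=observe();print(s["time_s"],s["position"],s["ft_force"],s["q"])
a=np.radians(-92.4)
for z in (.094,.0855): 
  X=[.564+.112*np.cos(a),.0737+.112*np.sin(a),z]; print(proj(g,X),(proj(gs,X)-[230,180])*4)
```

```text
8.7 [ 0.55854199 -0.03846396  0.23439735] [ 0.82186014  0.03607199 -0.61850938] [-1.60561785e+01  2.27411426e+01  7.23206705e+01  3.99353963e-03
  8.50667753e+01  1.19041807e+02]
[279.00901253 200.20667555] [181.57181896  72.05463855]
[279.03108917 197.58148311] [181.4704056   81.70410044]
```

View pics/wrist4.png

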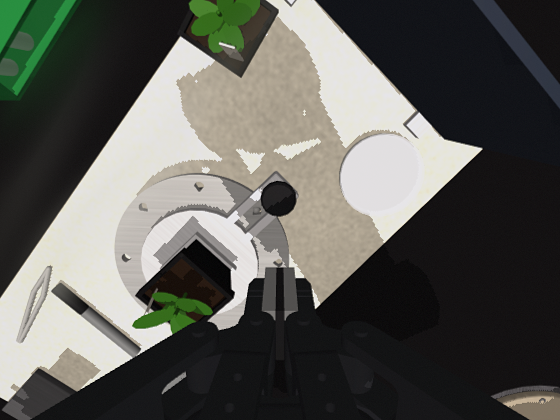

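View pics/sc4.png

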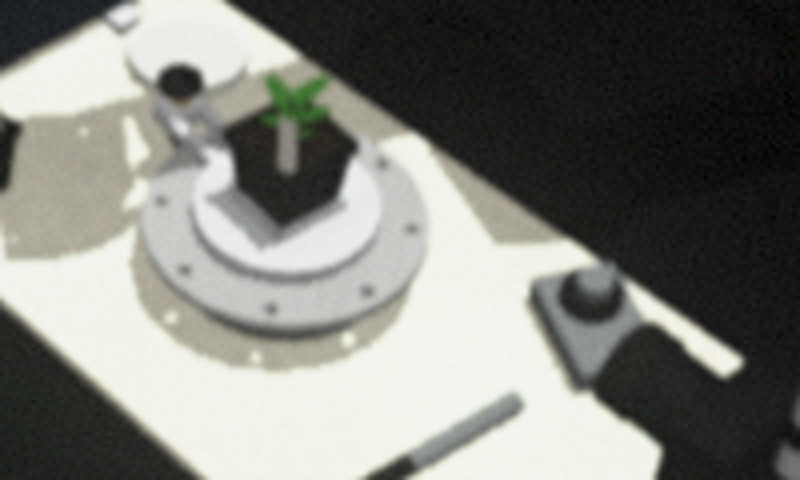

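The knob is up at the predicted next-hole place, (279,199) in the wrist view, and the pot is still in its fence. Next I go to the shutter button.

jog_arm --travel '[[0, 0, 0.025], [-0.0092, 0.0224, 0.015], [-0.0092, 0.0224, 0], [-0.0092, 0.0224, 0], [-0.0092, 0.0224, 0], [-0.0092, 0.0224, 0], [-0.0092, 0.0224, 0], [-0.0092, 0.0224, 0], [-0.0092, 0.0224, 0], [-0.0092, 0.0224, 0], [-0.0092, 0.0224, 0], [-0.0092, 0.0224, 0], [-0.0092, 0.0224, 0], [0, 0, -0.035], [0, 0, -0.035], [0, 0, -0.035], [0, 0, -0.02], [0, 0, 0], [0, 0, 0], [0, 0, 0]]' --dr '[[0, 0, 0], [0, 0, 0.05], [0, 0, 0.05], [0, 0, 0.05], [0, 0, 0.05], [0, 0, 0.05], [0, 0, 0.05], [0, 0, 0.05], [0, 0, 0.05], [0, 0, 0.05], [0, 0, 0.05], [0, 0, 0.05], [0, 0, 0.05], [0, 0, 0], [0, 0, 0], [0, 0, 0], [0, 0, 0], [0, 0, 0], [0, 0, 0], [0, 0, 0]]'

```text
time_s: 10.37
position: [0.4493, 0.2302, 0.1512]
tool_rot: [[0.983, -0.186, 0.001], [-0.186, -0.983, 0.0], [0.001, -0.0, -1.0]]
ft_force: [1.0, -0.3, 0.6]
grip_width: -0.0004
```

Run:
```python
from rig import *
import cv2,numpy as np
from h import *
g=get_image("wrist"); cv2.imwrite(f"pics/wrist5.png",g["color"][:,:,::-1])
s=observe();print(s["time_s"],s["position"],s["ft_force"],s["q"])
print(proj(g,[.449,.2304,.052]),proj(g,s["position"]))
```

```text
10.4167 [0.44943888 0.230241   0.15159183] [ 0.26130891 -0.08762704  0.92442311] [1.36693140e+01 2.17001639e+01 8.89400756e+01 2.19397167e-03
 6.92371594e+01 1.14398796e+02]
[279.27309505 216.09381903] [279.38003689 283.00227459]
```

View pics/wrist5.png

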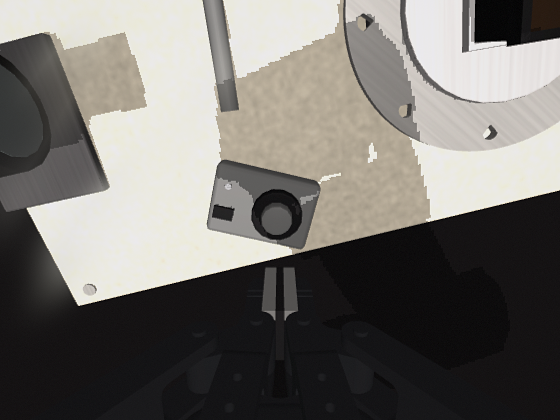

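The button shows at (277,218), within about 1 mm of the prediction. I press it now.

jog_arm --travel '[[0, 0, -0.035], [0, 0, -0.035], [0, 0, -0.02], [0, 0, 0], [0, 0, 0], [0, 0, 0], [0, 0, -0.002], [0, 0, -0.002], [0, 0, -0.002], [0, 0, -0.002], [0, 0, -0.002], [0, 0, -0.002], [0, 0, 0], [0, 0, 0], [0, 0, 0]]' --dr '[[0, 0, 0], [0, 0, 0], [0, 0, 0], [0, 0, 0], [0, 0, 0], [0, 0, 0], [0, 0, 0], [0, 0, 0], [0, 0, 0], [0, 0, 0], [0, 0, 0], [0, 0, 0], [0, 0, 0], [0, 0, 0], [0, 0, 0]]'

```text
time_s: 11.67
position: [0.4494, 0.2303, 0.0498]
tool_rot: [[0.983, -0.186, 0.002], [-0.186, -0.983, 0.001], [0.002, -0.001, -1.0]]
ft_force: [-2.9, -0.8, 18.8]
grip_width: -0.0
```

I get 18.8 N at z = 0.0498, where I expected about 0.046. I look before going on.

Run:
```python
from rig import *
import cv2,numpy as np
from h import *
g=get_image("wrist"); cv2.imwrite(f"pics/wrist6.png",cv2.resize(g["color"][200:400,180:380,::-1],None,fx=3,fy=3))
gs=get_image("scene");cv2.imwrite("pics/sc6.png",cv2.resize(gs["color"][180:300,300:460,::-1],None,fx=5,fy=5,interpolation=cv2.INTER_CUBIC))
s=observe();print(s["time_s"],s["position"],s["ft_force"],s["wrist_torque"])
```

```text
11.7667 [0.44939975 0.23028553 0.04982004] [-3.1539857  -1.01609659 16.94290647] [-0.14900696  0.52274053 -0.01044849]
```

View pics/wrist6.png

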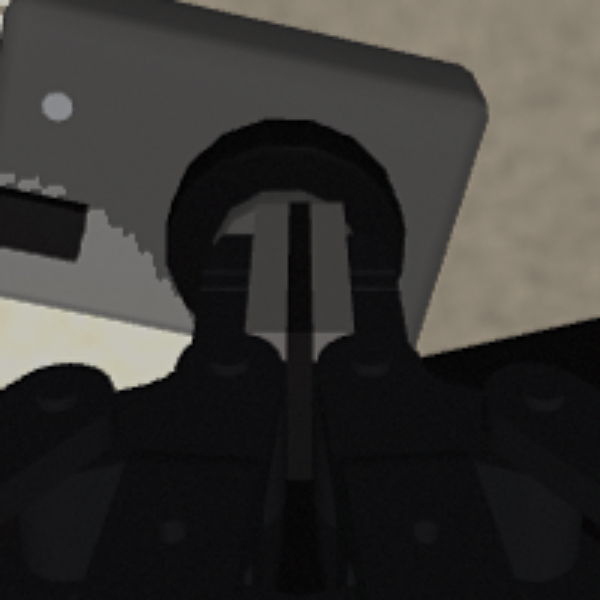

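View pics/sc6.png

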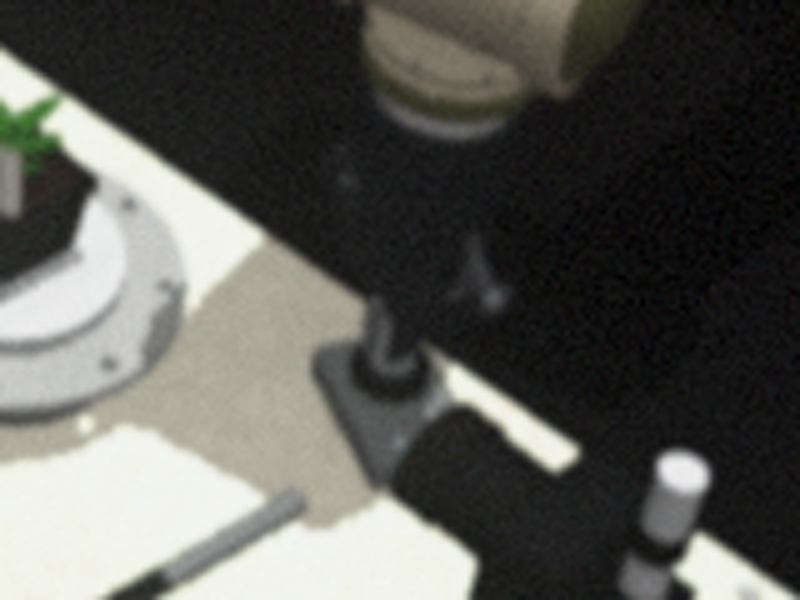

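jog_arm --travel '[[0, 0, 0.002], [0, 0, 0], [0, 0, 0], [0, 0, 0]]' --dr '[[0, 0, 0], [0, 0, 0], [0, 0, 0], [0, 0, 0]]'

```text
time_s: 12.1
position: [0.4493, 0.2302, 0.0505]
tool_rot: [[0.983, -0.186, 0.001], [-0.186, -0.983, 0.0], [0.001, -0.001, -1.0]]
ft_force: [2.0, -0.4, 4.3]
grip_width: 0.0
```

jog_arm --travel '[[0, 0, 0.002], [0, 0, 0], [0, 0, 0], [0, 0, 0]]' --dr '[[0, 0, 0], [0, 0, 0], [0, 0, 0], [0, 0, 0]]'

```text
time_s: 12.43
position: [0.4489, 0.2301, 0.0523]
tool_rot: [[0.983, -0.186, 0.0], [-0.186, -0.983, 0.0], [0.0, -0.0, -1.0]]
ft_force: [3.1, 0.3, 2.8]
grip_width: -0.0005
```

jog_arm --travel '[[0, 0, 0.002], [0, 0, 0], [0, 0, 0], [0, 0, 0]]' --dr '[[0, 0, 0], [0, 0, 0], [0, 0, 0], [0, 0, 0]]'

```text
time_s: 12.77
position: [0.4485, 0.23, 0.0542]
tool_rot: [[0.983, -0.186, -0.001], [-0.186, -0.983, -0.0], [-0.001, 0.0, -1.0]]
ft_force: [0.8, 0.4, 2.5]
grip_width: -0.0002
```

The release readings follow the spring: 4.3, 2.8 and 2.5 N at 50.5, 52.3 and 54.2 mm. So the button had been at its stop, and its top stands near 56 mm. I retreat.

jog_arm --travel '[[0, 0, 0.005], [0, 0, 0.02], [0, 0, 0.035], [0, 0, 0.04], [0, 0, 0.04], [-0.01, 0, 0.04], [-0.02, 0, 0.02], [-0.03, 0, 0], [-0.03, 0, 0], [-0.02, 0, 0], [0, 0, 0], [0, 0, 0], [0, 0, 0], [0, 0, 0]]' --dr '[[0, 0, 0], [0, 0, 0], [0, 0, 0], [0, 0, 0], [0, 0, 0], [0, 0, 0], [0, 0, 0], [0, 0, 0], [0, 0, 0], [0, 0, 0], [0, 0, 0], [0, 0, 0], [0, 0, 0], [0, 0, 0]]'

```text
time_s: 13.93
position: [0.3394, 0.23, 0.2541]
tool_rot: [[0.982, -0.187, -0.001], [-0.187, -0.982, -0.0], [-0.001, 0.0, -1.0]]
ft_force: [-0.2, -0.9, -1.4]
grip_width: -0.0001
```

Run:
```python
from rig import *
import cv2,numpy as np
from h import *
g=get_image("wrist"); cv2.imwrite(f"pics/wrist7.png",g["color"][:,:,::-1])
gs=get_image("scene");cv2.imwrite("pics/sc7.png",cv2.resize(gs["color"][180:300,230:430,::-1],None,fx=4,fy=4,interpolation=cv2.INTER_CUBIC))
gt=get_image("top");cv2.imwrite("pics/top7.png",cv2.resize(gt["color"][140:285,130:330,::-1],None,fx=4,fy=4,interpolation=cv2.INTER_CUBIC))
s=observe();print(s["time_s"],s["position"],s["ft_force"])
```

```text
14.0833 [0.3392674  0.23003134 0.2540512 ] [-0.00262866 -0.31066009 -0.21724854]
```

View pics/sc7.png

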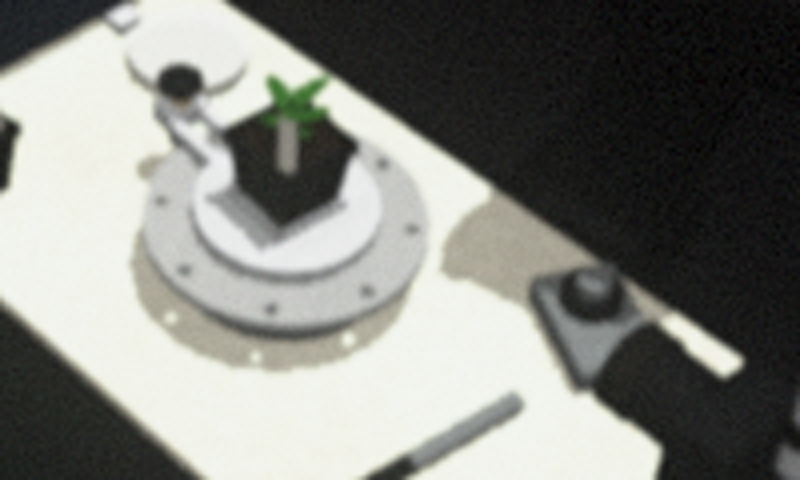

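View pics/top7.png

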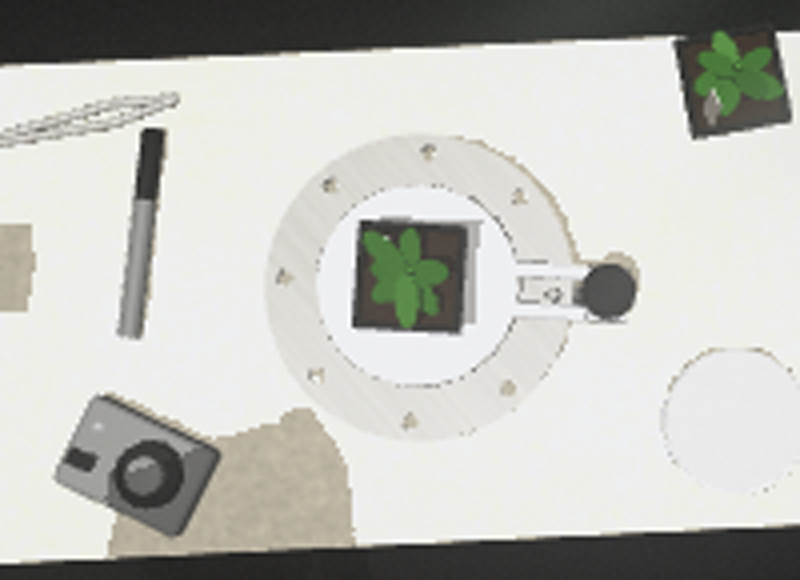

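View pics/wrist7.png

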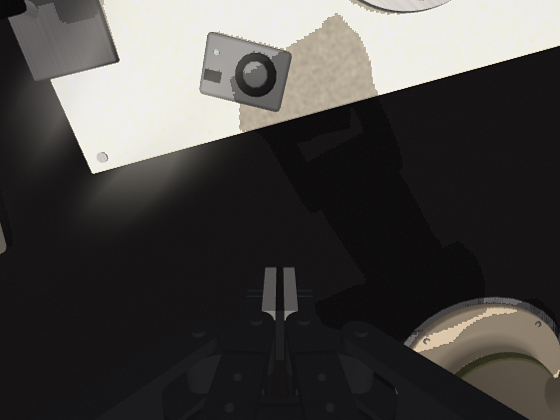

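Run:
```python
import cv2,numpy as np
a=cv2.imread("pics/scz.png")[220:400,500:700];b=cv2.imread("pics/sc7.png")[220:400,500:700]
cv2.imwrite("pics/cmp.png",cv2.convertScaleAbs(cv2.resize(np.hstack([a,b]),None,fx=2,fy=2),alpha=1.6))
```

```text
(no output)
```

View pics/cmp.png

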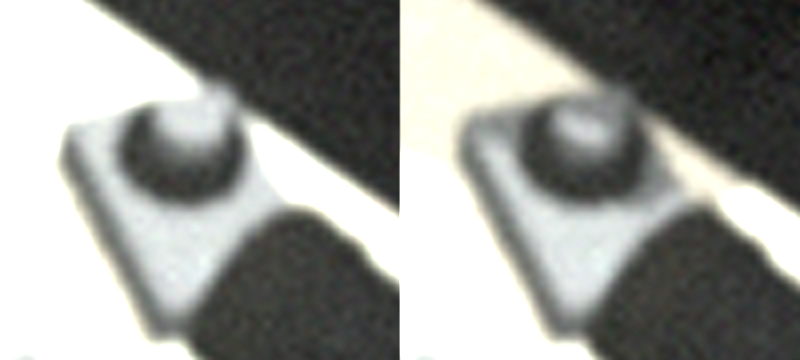

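The gripper's shadow covers the button, so I move aside to check that it is out.

jog_arm --travel '[[0.0, -0.02, 0.02], [0, -0.03, 0.02], [0, -0.03, 0.01], [0, -0.03, 0], [0, -0.03, 0], [0, -0.03, 0], [0, -0.03, 0], [0, 0, 0], [0, 0, 0], [0, 0, 0], [0, 0, 0]]' --dr '[[0, 0, 0], [0, 0, 0], [0, 0, 0], [0, 0, 0], [0, 0, 0], [0, 0, 0], [0, 0, 0], [0, 0, 0], [0, 0, 0], [0, 0, 0], [0, 0, 0]]'

```text
time_s: 15.0
position: [0.3388, 0.0308, 0.3043]
tool_rot: [[0.983, -0.185, -0.0], [-0.185, -0.983, 0.0], [-0.0, -0.0, -1.0]]
ft_force: [0.4, 0.2, -0.1]
grip_width: -0.0002
```

Run:
```python
from rig import *
import cv2,numpy as np
gs=get_image("scene");b=cv2.resize(gs["color"][180:300,230:430,::-1],None,fx=4,fy=4,interpolation=cv2.INTER_CUBIC)[220:400,500:700]
a=cv2.imread("pics/scz.png")[220:400,500:700]
cv2.imwrite("pics/cmp2.png",cv2.resize(np.hstack([a,b]),None,fx=2,fy=2))
print(observe()["position"],observe()["qvel"])
```

```text
[0.33877546 0.03090129 0.30429963] [ 0.22004931 -0.14286312 -0.09444724 -0.09800902 -0.07075749 -0.09952267]
```

View pics/cmp2.png

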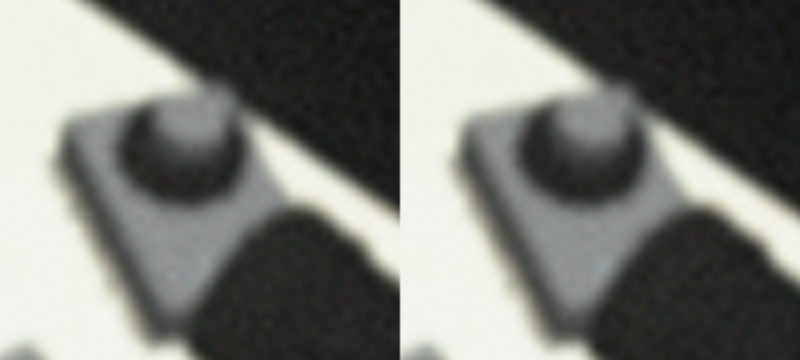

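The button looks the same as at the start, so it is out again. I hand the job in.

```bash
python3 -c "from rig import *;close_job()"
```

```text
the job is handed in; nothing more can be done
```

I turned the table one hole clockwise, pressed the shutter once and handed the job in at about 15 s. `close_job` reports no verdict, so the points below are my own checks.

- **Turntable:** I pressed the knob to its stop (about 17 N) with the closed fingertips, carried it 45° clockwise along its arc and let it rise. The fingertip still felt the spring at z = 0.0888, above the level where the pin rides on the plate, so the pin had entered the hole. The wrist and scene views show the knob up at the predicted place, and the starting hole is now empty.
- **Shutter:** I pressed the button to its stop (about 18 N) and released it. It stopped about 4 mm higher than the quoted height implied. The forces on release (4.3, 2.8 and 2.5 N) show the button's top is nearer 56 mm than 52 mm and that it was fully in. The last scene view shows it out again, as at the start.
- **Surroundings:** In the last top view the seedling pot stands in its fence. The waiting pot, petri dish, forceps and marker look unmoved. I did not check the beaker and tube again at the end; the arm only passed well above that side of the bench. The arm is clear of everything.

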